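# Tip the green valve block over the stop fence for measuring

## Task

The sides of the green valve block have been measured and its underside is next: push the block over the yellow stop fence so that it ends lying flat on its side on the black rubber pad, foot end still at the fence and its length pointing straight away from the fence. Tip it by pushing, do not lift it. Leave the blue block and the aluminium flask standing where they are.

Things in the scene. Friction and masses are not known exactly. Their poses are not given: they have to be found in the camera images.
- green_block: bright green coated valve block, a plain 50 x 50 x 110 mm upright prism of 0.45 to 0.9 kg with flush brass ports on its top and on two sides. Origin: centre of its underside; z points up its length to the top face (110 mm away), x and y are square to its side faces. At the start it stands upright on the table, one flat side facing the fence with a gap of 2 to 4 mm
- fixture: low tipping fixture fixed to the table, 12 mm high and 400 mm long: a yellow steel stop fence 22 mm deep, and behind it, flush with its top, a black rubber pad 148 mm deep. Origin: at table level, midway along the fence's front edge (the edge next to which the blocks stand); x points from that edge across the fence and over the pad (pad from x = 22 to 170 mm), y runs along the fence, z up
- blue_block: bystander: blue valve block of the same shape and size as the green one, standing upright at the same fence, centre 100 mm or more along the fence from its neighbours. Origin: centre of its underside; z up its length
- flask: bystander: round aluminium flask with a black cap, 50 mm in diameter and 110 mm tall, standing upright at the same fence, centre 100 mm or more along the fence from its neighbours. Origin: centre of its underside; z up its length
Things that resemble listed ones, but are neither listed nor needed, are in the scene too. Of the things that look like the green_block, take the one that is farthest to the robot's left at the start.

How it is judged:
By the outcome, as a careful person would: the job done as asked, in the order asked, and still so for the second after the job is handed in, with the robot touching nothing.
It also fails if it takes over 29 s, if anything falls off the work surface, if the arm or the gripper's body presses on something with over 40 N, if the wrist force passes 120 N, or if a joint passes its speed limit or range.

## Robot

A 6-joint arm with a two-finger parallel gripper is mounted at the origin on the work surface. World frame = base frame: x ahead of the robot, y to its left, z up, the work surface at z = 0. Lengths are in m, angles in rad, forces in N, time in s.
With the tool pointing down it reaches from about 0.35 to 0.975 m from the base axis. Payload 4.9 kg.
Tool frame: the origin (TCP) lies between the finger pads; the fingertips stand 22 mm ahead of it and the grasp point (between the pads) lies 3 mm ahead of it (arm.nose_length is the distance from the TCP to the fingertips, in m); z points along the fingers, y is the line along which they close (so a half turn about z gives the same grasp; the last joint's range is limited). The gripper opens to 85 mm and grips with 20 to 120 N. Pads are 22 mm wide; open, the fingers measure 114 mm over their backs; the gripper's body (76 mm by 85 mm) begins 54 mm behind the grasp point. The pads swing forward as they close: fully open they stand 13 mm farther back than shut.
Start: joints at [-1.41, 0.053, 1.613, -0, 1.476, -0.119], TCP at [0.173, -0.601, 0.217] pointing down, gripper open.
Joint ranges: [-3.01, 3.01], [-1.01, 2.22], [0.06, 2.58], [-1.02, 4.17], [0.09, 2.62], [-3.14, 3.14]. Speed limits (rad/s): [2.57, 2.57, 3.14, 3.14, 3.14, 3.14].

## Interface

Orientations are given as a unit quaternion [w, x, y, z].
In Python, from bench import arm, viewer gives the robot as it stands. Calls block until the motion is done:
- arm.move_ptp(position, orientation): joint-space move of the TCP to a pose.
- arm.move_l(position, velocity=0.15, ori=None, guard=None): straight line of the TCP; ori=None keeps the orientation; velocity is the mean speed in m/s. With guard (N) it stops when the force on the tool has changed by that much, and returns True; else False.
- arm.movej(angles): joint-space move.
- arm.grip(opening, strength=None): opening from 0.0 (shut) to 1.0 (fully open); strength is the grip in N (None keeps the last); returns when the fingers have stopped.
- arm.sleep(seconds).
- arm.inverse_kinematics(position, orientation): joint angles nearest the present ones, or None.
- viewer.grab_frame(name): name is "scene" or "top" or "wrist"; returns a dict with "pixels" (384x512x3 uint8, red, green, blue), "camera_matrix" (3x3 intrinsics, pixels), "world_from_camera" (4x4, takes a point from camera to world coordinates); the wrist camera has in their place "mount" (4x4, takes a point from camera to tool coordinates, whose origin is the TCP and whose axes are the flange's). Camera axes: x right, y up, looking along -z (the intrinsics and any distortion apply to the point x, -y, -z); pixel columns grow to the right and rows downward; lengths in m; the calibration is good to about 2 mm. A picture is of the moment at which its call begins: read the wrist's pose just before it. There is no depth.
A pose or a line that the arm cannot do raises arm.Unreachable and nothing moves.
- arm.sign_off(): hands the job in; it is judged then, once.
Readings, each from a call of its own:
- arm.current_time_s(): time.
- arm.current_joint_positions(): joint angles.
- arm.current_dq(): joint speeds.
- arm.current_effort(): joint torques, N m.
- arm.current_eef_pos(): TCP position.
- arm.current_ee_rot(): TCP orientation.
- arm.current_wrist_force(): force on the tool from outside, world axes, zero at the start.
- arm.current_torque(): the same for the moment, N m.
- arm.current_width(): opening from 0.0 (shut) to 1.0 (fully open).
- arm.current_gripper_force(): force on a finger pad.
Only numpy, scipy, OpenCV 4.12 (cv2) and the standard library are available. Lean on these libraries where they do the work, as an engineer would, in place of code of your own. Each camera call takes 0.05 s, during which the arm holds its last target. There are 200 camera calls.

## Working session

There is one attempt and no reset: what is moved stays moved. The work goes in short steps, each a Python script; the robot and the scene stay as the last script left them, time stands still between calls to the robot, and variables do not carry over. Pictures are saved under pics/ and viewed, at most 10 in all, crops included, and the job is handed in when it is done.

```bash
mkdir -p pics
python3 - <<'E'
from bench import arm, viewer
import cv2,numpy as np
for n in("scene","top"):
    f=viewer.grab_frame(n); cv2.imwrite(f"pics/{n}0.png",f["pixels"][:,:,::-1]); np.savez(f"{n}0.npz",**{k:v for k,v in f.items() if k!="name"})
    print(n,[ (k,np.round(v,3).tolist()) for k,v in f.items() if k!="pixels" and not isinstance(v,str)])
print(arm.current_time_s(),arm.current_ee_rot(),arm.nose_length)
E
```

```text
scene [('camera_matrix', [[385.485, 0.0, 254.45], [0.0, 385.485, 184.047], [0.0, 0.0, 1.0]]), ('world_from_camera', [[0.182, -0.806, 0.563, 0.94], [0.983, 0.144, -0.111, -0.035], [0.009, 0.574, 0.819, 0.67], [0.0, 0.0, 0.0, 1.0]])]
top [('camera_matrix', [[358.452, 0.0, 260.546], [0.0, 358.452, 192.035], [0.0, 0.0, 1.0]]), ('world_from_camera', [[0.023, 0.981, -0.191, 0.357], [-0.999, 0.032, 0.044, 0.047], [0.049, 0.19, 0.981, 0.785], [0.0, 0.0, 0.0, 1.0]])]
0.1 [-9.36295798e-04  9.90229304e-01  1.39445503e-01 -1.43492072e-05] 0.022
```

View pics/scene0.png

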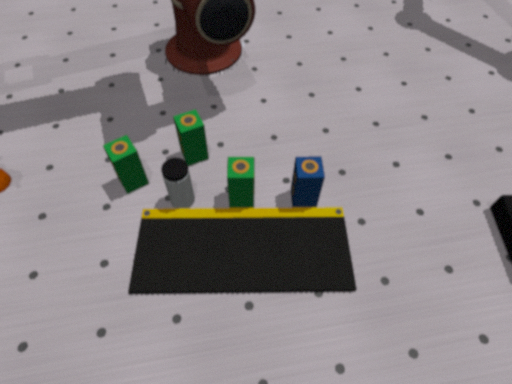

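View pics/top0.png

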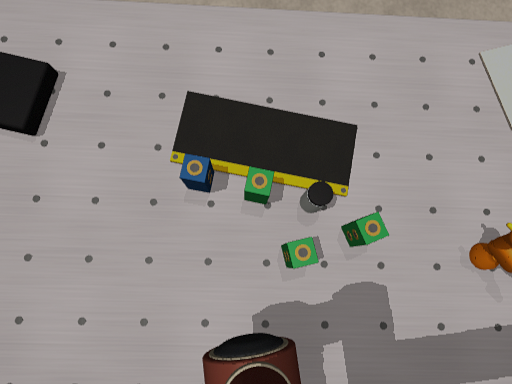

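Scene view: green look-alikes at (241,182), (126,163) and (191,137), with the blue block at (308,182) and the flask at (178,183). In the scene camera +y (robot's left) is to the right. The target is therefore (241,182), which is (259,185) in top, and it is also the only green block at the fence. Next I'll measure it and take one close crop.

```bash
cat > h.py <<'E'
import numpy as np,cv2
def ray(f,uv,z):
    K=f["camera_matrix"];T=f["world_from_camera"]
    uv=np.atleast_2d(uv).astype(float)
    d=np.c_[(uv[:,0]-K[0,2])/K[0,0],-(uv[:,1]-K[1,2])/K[1,1],-np.ones(len(uv))]@T[:3,:3].T
    return T[:3,3]+d*((z-T[2,3])/d[:,2])[:,None]
def blobs(m,amin=60):
    c,_=cv2.findContours(m.astype(np.uint8),cv2.RETR_EXTERNAL,cv2.CHAIN_APPROX_NONE)
    return [q for q in c if cv2.contourArea(q)>amin]
def rect(f,q,z):  # contour -> rectangle in the world plane z
    w=ray(f,q[:,0],z)[:,:2]
    return cv2.minAreaRect((w*1000).astype(np.float32))
def hsv(f): return cv2.cvtColor(f["pixels"],cv2.COLOR_RGB2HSV)
E
python3 - <<'E'
from h import *
for n in("scene","top"):
    f=dict(np.load(n+"0.npz")); h=hsv(f); H,S,V=h[...,0],h[...,1],h[...,2]
    for nm,m,z in (("green",(H>50)&(H<75)&(S>150)&(V>140),.11),("yel",(H>20)&(H<33)&(S>180)&(V>120),.012),("blue",(H>105)&(H<125)&(S>130)&(V>90),.11),("black",V<45,.012)):
        m=cv2.morphologyEx(m.astype(np.uint8),cv2.MORPH_CLOSE,np.ones((3,3)))
        for q in blobs(m):
            print(n,nm,q[:,0].mean(0).round(),np.round(np.r_[rect(f,q,z)[0],rect(f,q,z)[1],rect(f,q,z)[2]],1))
f=dict(np.load("top0.npz"));g=dict(np.load("scene0.npz"))
a=cv2.resize(f["pixels"][140:215,160:360],(800,300),interpolation=2);b=cv2.resize(g["pixels"][145:220,140:340],(800,300),interpolation=2)
cv2.imwrite("pics/crop.png",np.vstack([a,b])[:,:,::-1])
E
```

```text
scene yel [242. 213.] [551.2  18.5 394.6  21.6  80.6]
scene blue [309. 168.] [536.  146.4  46.9  43.8  79.9]
scene black [242. 257.] [637.2   4.  393.5 146.6  80.3]
scene black [506. 226.] [665.5 511.2  37.8 153.3  58.5]
scene black [294. 188.] [510.7 137.2  15.2  83.2  71.1]
scene black [175. 169.] [ 419.9 -106.9   51.2   56.3   79.9]
scene black [206.  26.] [-82.6  25.6 227.6 291.2  80.4]
top green [302. 252.] [376.8 -63.6  46.5  47.7  14.9]
top green [372. 228.] [ 426.1 -197.8   46.3   47.    23.6]
top green [259. 181.] [510.8  21.   47.3  46.4  79.9]
top yel [338. 188.] [ 520.7 -156.7   47.3   22.5   80.4]
top yel [294. 180.] [536.4 -62.9  98.   22.9  80.4]
top yel [229. 167.] [561.6  85.4  87.6  22.9  80.4]
top yel [177. 157.] [581.  199.7  26.9  22.8  80.4]
top black [258. 377.] [134.8   8.9  29.7 111.7   0.4]
top black [256. 353.] [180.2  14.3 201.2  77.1  77.1]
top black [202. 179.] [530.3 139.8  55.5  73.   36.1]
top black [272. 144.] [606.2   7.2 399.  202.5  80.3]
top black [22. 92.] [716.5 563.4 143.9 173.   78.6]
```

View pics/crop.png

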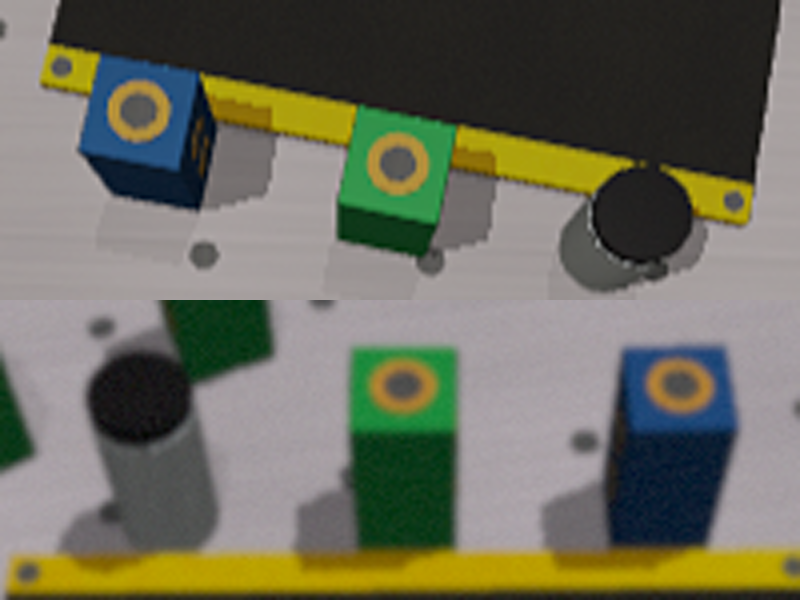

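The crop confirms the choice: the green block with a flush brass port, square to the fence, standing between the blue block and the flask. The measured top-face centre is (0.511, 0.021) and the gap is about 3 mm, which fits the given 2 to 4 mm. I'll start the push and look partway.

```bash
cat >> h.py <<'E'
n=np.array([.986,-.167,0]);n/=np.linalg.norm(n);t=np.array([-n[1],n[0],0])
C=np.array([.511,.021,0])
from scipy.spatial.transform import Rotation as R
Q=R.from_matrix(np.c_[n,np.cross([0,0,-1],n),[0,0,-1]]).as_quat()[[3,0,1,2]]
def P(s,z,l=0): return C+n*s/1000+t*l/1000+np.array([0,0,z])
E
python3 - <<'E'
from bench import arm,viewer
from h import *
arm.move_ptp(P(-56,.2),Q); arm.grip(.25); print(arm.current_time_s(),arm.current_width())
arm.move_l(P(-56,.102),.12)
print(arm.move_l(P(-12,.102),.04,guard=30),arm.current_eef_pos(),P(-12,.102),arm.current_wrist_force(),arm.current_time_s())
ims=[viewer.grab_frame(k)["pixels"] for k in("scene","top")]
cv2.imwrite("pics/mid.png",np.vstack([cv2.resize(ims[0][100:240,120:360],None,fx=2,fy=2),cv2.resize(ims[1][120:260,140:380],None,fx=2,fy=2)])[:,:,::-1])
E
```

```text
3.1833 0.2453451129807534
False [0.4989662  0.0230597  0.10191802] [0.4991685  0.02300391 0.102     ] [ 0.55725523  0.11030825 -0.20864359] 5.4
```

View pics/mid.png

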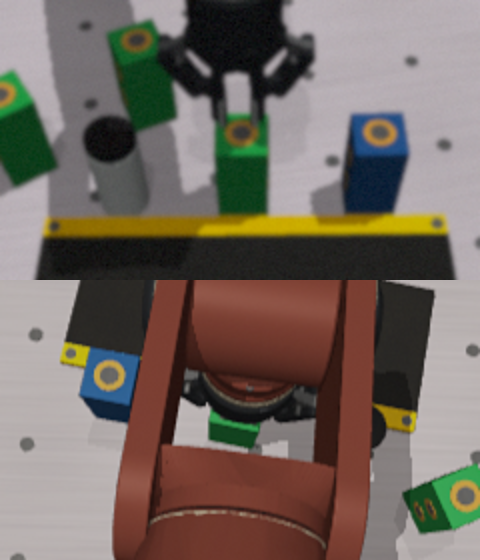

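Run:
```python
from bench import arm,viewer
from h import *
f=viewer.grab_frame("scene");w=viewer.grab_frame("wrist")
print(arm.current_width(),arm.current_gripper_force(), arm.current_time_s())
a=cv2.resize(f["pixels"][130:215,205:285],None,fx=5,fy=5,interpolation=2)[:400]
b=cv2.resize(w["pixels"],(400,300)); b=np.vstack([b,np.zeros((100,400,3),np.uint8)])
cv2.imwrite("pics/z.png",np.hstack([a,b])[:,:,::-1])
h=hsv(f);m=(h[...,0]>50)&(h[...,0]<75)&(h[...,1]>130)&(h[...,2]>105)
for q in blobs(m,40): print(q[:,0].mean(0),q[:,0].min(0),q[:,0].max(0),rect(f,q,.11))
```

```text
0.25019110525624205 0.0 5.6
[244.19512195 174.97560976] [235 171] [253 177] ((529.9985961914062, 26.42013931274414), (32.43803787231445, 13.472234725952148), 79.87306213378906)
[119.32 148.64] [104 136] [135 161] ((429.4810791015625, -195.51370239257812), (47.05729675292969, 47.15199279785156), 23.80571746826172)
```

View pics/z.png

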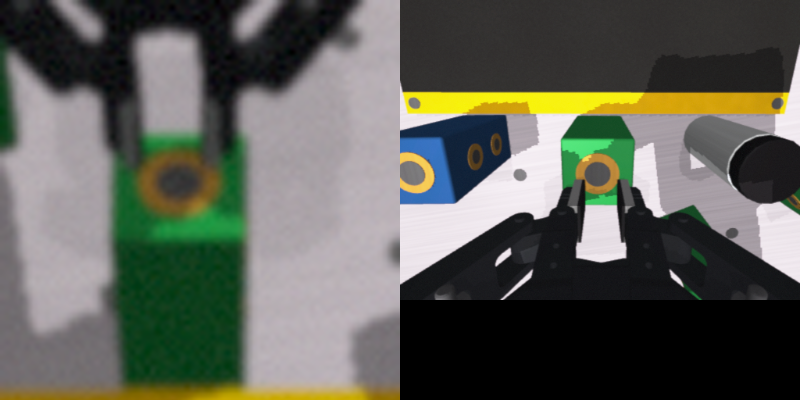

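The fingers overlap the block's top face with no force on the tool, so the tips look higher than expected. I'll triangulate a fingertip before going on.

Run:
```python
from bench import arm,viewer
from h import *
f=viewer.grab_frame("scene");w=viewer.grab_frame("wrist")
M=w["mount"];K=w["camera_matrix"];print(np.round(M,3).tolist(),K.round(1).tolist(), [k for k in w])
p=arm.current_eef_pos();Rm=R.from_quat(np.array(arm.current_ee_rot())[[1,2,3,0]]).as_matrix()
def proj(f,X):
    T=np.linalg.inv(f["world_from_camera"]);c=T[:3,:3]@X+T[:3,3];k=f["camera_matrix"];return np.round([k[0,0]*c[0]/-c[2]+k[0,2],k[1,1]*-c[1]/-c[2]+k[1,2]],1)
def wproj(X):
    T=np.linalg.inv(M);c=T[:3,:3]@X+T[:3,3];return np.round([K[0,0]*c[0]/-c[2]+K[0,2],K[1,1]*-c[1]/-c[2]+K[1,2]],1)
for zt in(.022,.01,0,-.01):
  for xt in(-.011,.011):
    for yt in (-.011,.011): 
        X=np.array([xt,yt,zt]);print(zt,xt,yt,"scene",proj(f,p+Rm@X),"wrist",wproj(X))
cv2.imwrite("pics/w.png",cv2.resize(w["pixels"][150:330,140:370],None,fx=3,fy=3,interpolation=2)[:,:,::-1])
for s in(-25,25):
    for l in(-25,25): print("blocktop",s,l,proj(f,P(s,.11,l)))
```

```text
[[-0.001, 0.96, 0.282, 0.073], [1.0, 0.0, 0.001, -0.001], [0.001, 0.282, -0.96, -0.157], [0.0, 0.0, 0.0, 1.0]] [[296.8, 0.0, 257.0], [0.0, 296.8, 191.4], [0.0, 0.0, 1.0]] ['pixels', 'camera_matrix', 'mount']
0.022 -0.011 -0.011 scene [245.5 166.2] wrist [241.9 237.1]
0.022 -0.011 0.011 scene [234.1 166.3] wrist [275.3 237.1]
0.022 0.011 -0.011 scene [245.5 175.4] wrist [241.4 205.5]
0.022 0.011 0.011 scene [233.9 175.5] wrist [275.9 205.5]
0.01 -0.011 -0.011 scene [245.4 162.3] wrist [240.9 245.5]
0.01 -0.011 0.011 scene [233.9 162.4] wrist [276.5 245.5]
0.01 0.011 -0.011 scene [245.5 171.6] wrist [240.3 212.1]
0.01 0.011 0.011 scene [233.7 171.7] wrist [277.1 212.1]
0 -0.011 -0.011 scene [245.4 159. ] wrist [240.  253.3]
0 -0.011 0.011 scene [233.7 159.1] wrist [277.5 253.2]
0 0.011 -0.011 scene [245.4 168.3] wrist [239.4 218.2]
0 0.011 0.011 scene [233.5 168.4] wrist [278.3 218.2]
-0.01 -0.011 -0.011 scene [245.3 155.7] wrist [239.  261.9]
-0.01 -0.011 0.011 scene [233.5 155.7] wrist [278.7 261.9]
-0.01 0.011 -0.011 scene [245.4 165. ] wrist [238.3 225.1]
-0.01 0.011 0.011 scene [233.3 165.1] wrist [279.5 225.1]
blocktop -25 -25 [226.1 155.7]
blocktop -25 25 [252.8 155.5]
blocktop 25 -25 [225.3 177.3]
blocktop 25 25 [253.2 177.1]
```

View pics/w.png

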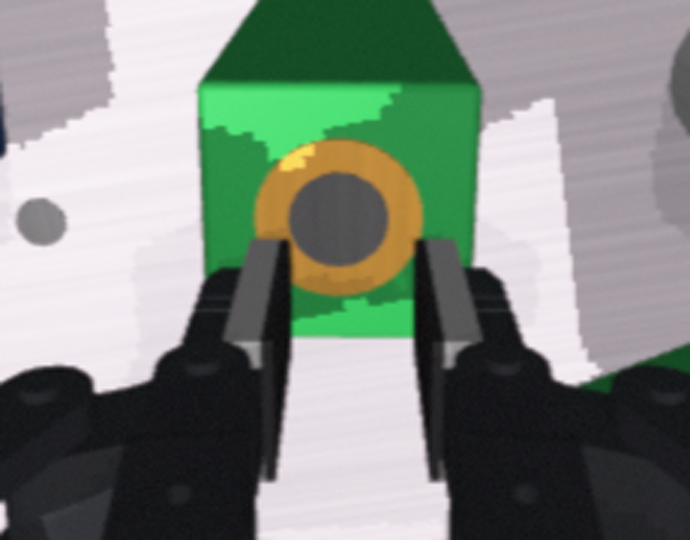

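Scene and wrist views both show the fingertips above the block's top face at z≈0.115, so the tips sit higher than the nominal nose length suggests. A light guarded touch down on the block top will measure the real tip offset.

Run:
```python
from bench import arm,viewer
from h import *
print(arm.move_l(P(-12,.082),.03,guard=4),arm.current_eef_pos(),arm.current_wrist_force())
z=arm.current_eef_pos()[2]
arm.move_l(P(-12,z+.012),.1); arm.move_l(P(-64,z+.012),.15)
print(arm.current_time_s(),arm.current_eef_pos())
f=viewer.grab_frame("scene");w=viewer.grab_frame("wrist")
a=cv2.resize(f["pixels"][100:225,160:285],(400,400),interpolation=2)
b=cv2.resize(w["pixels"],(400,300)); b=np.vstack([b,np.zeros((100,400,3),np.uint8)])
cv2.imwrite("pics/z2.png",np.hstack([a,b])[:,:,::-1])
h=hsv(f);m=(h[...,0]>50)&(h[...,0]<75)&(h[...,1]>130)&(h[...,2]>105)
for q in blobs(m,40): print(q[:,0].mean(0),q[:,0].min(0),q[:,0].max(0),rect(f,q,.11))
```

```text
True [0.4998742  0.02290638 0.09601852] [1.4184918  0.19695564 1.06957446]
6.85 [0.44802511 0.03166276 0.1078617 ]
[240.39285714 167.71428571] [228 157] [253 177] ((512.7682495117188, 22.74362564086914), (46.00346755981445, 46.103267669677734), 79.873046875)
[119.33333333 148.61333333] [104 136] [135 161] ((429.17254638671875, -195.4523162841797), (46.56156921386719, 47.540924072265625), 23.730554580688477)
[189.59259259 126.62962963] [178 122] [202 131] ((397.163818359375, -58.836944580078125), (18.559133529663086, 47.41908264160156), 0.31289389729499817)
```

View pics/z2.png

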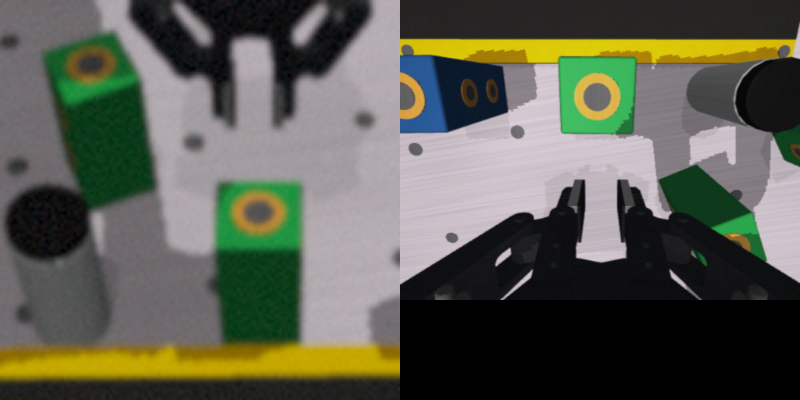

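The touch puts the tips about 14 mm above the reported TCP, so I'll use a tip offset of −0.014. The block has not moved: it still stands at (0.512, 0.022). I'll redo the push with the tips at about 0.09.

Run:
```python
from bench import arm,viewer
from h import *
z=.074
arm.move_l(P(-62,z),.12); f0=np.array(arm.current_wrist_force())
for s,v in((-34,.06),(-22,.04),(-10,.04),(0,.04),(10,.03),(20,.03),(26,.03)):
    g=arm.move_l(P(s,z),v,guard=30); print(s,g,round((np.array(arm.current_wrist_force())-f0)@n,2),round(arm.current_time_s(),2))
    if g: break
f=viewer.grab_frame("scene")
w=viewer.grab_frame("wrist")
cv2.imwrite("pics/push.png",np.hstack([cv2.resize(f["pixels"],(400,300)),cv2.resize(w["pixels"],(400,300))])[:,:,::-1])
```

```text
-34 False -3.59 8.0
-22 False -2.15 8.45
-10 False -2.05 8.9
0 False -1.46 9.3
10 False -0.68 9.78
20 False -1.1 10.27
26 False -1.12 10.62
```

View pics/push.png

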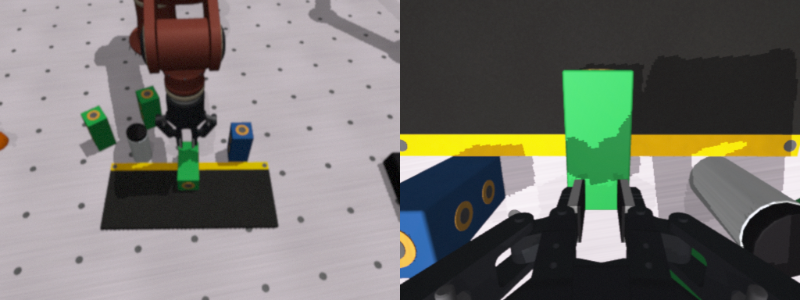

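Run:
```python
from bench import arm,viewer
from h import *
f=viewer.grab_frame("scene");h=hsv(f)
m=(h[...,0]>45)&(h[...,0]<80)&(h[...,1]>100)
for q in blobs(m,40):
    r=rect(f,q,.062);print(q[:,0].mean(0).round(),np.round(np.r_[r[0],r[1],r[2]],1))
print(arm.current_wrist_force(),arm.current_eef_pos())
cv2.imwrite("pics/p2.png",cv2.resize(f["pixels"][160:265,180:300],None,fx=5,fy=5,interpolation=2)[:,:,::-1])
```

```text
[240. 216.] [577.5  10.2  55.1 132.   79.5]
[126. 163.] [ 424.6 -193.7  138.2   53.4   21.5]
[190. 137.] [377.3 -59.6 145.2  55.3   6.2]
[-0.79840876  0.4290502   0.07860655] [0.53655991 0.01666413 0.07394578]
```

View pics/p2.png

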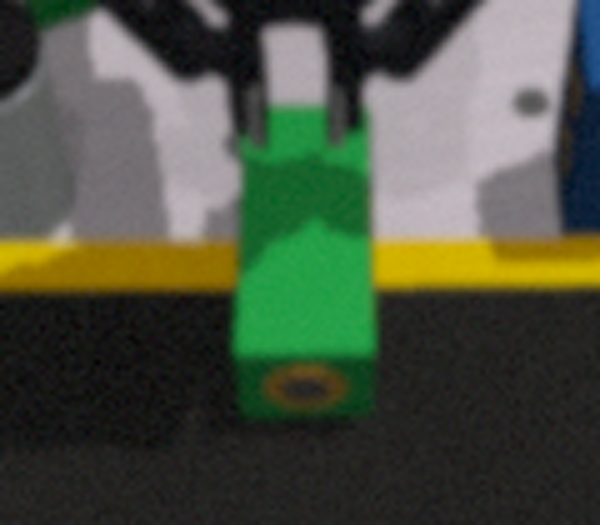

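The block now lies over the fence and pad. In the crop, the upper side spans rows 105–352 (image rows 181–230) and the port end face rows 352–415. I'll work out how far the foot overhangs.

```bash
cat >> h.py <<'E'
def fen(X): return np.round([((X-C)@n)*1000-28.4,((X-C)@t)*1000],1)   # relative to fence front edge
E
python3 - <<'E'
from h import *
f=dict(np.load("scene0.npz"))
c=lambda x,y:(180+(x-2.5)/5,160+(y-2.5)/5)
for nm,xy,z in(("footL",(248,106),.062),("footR",(365,106),.062),("farL",(235,354),.062),("farR",(377,354),.062),("botL",(240,415),.012),("botR",(373,415),.012),("fence front",(150,240),.012),("ff2",(450,240),.012),("fence back",(150,292),.012)):
    print(nm,fen(ray(f,[c(*xy)],z)[0]))
E
```

```text
footL [-30.2 -21. ]
footR [-29.8  24.3]
farL [ 77.9 -23.2]
farR [78.4 27.2]
botL [ 77.  -23.9]
botR [77.5 26.2]
fence front [ -0.5 -61.7]
ff2 [ 0.7 58.1]
fence back [ 23.4 -60.4]
```

It is lying flat and straight (length 108 mm measured, top at the right height), but the foot overhangs the fence edge by about 30 mm. I'll go behind the foot and push it forward to the edge.

Run:
```python
from bench import arm,viewer
from h import *
arm.move_l(P(-32,.076),.15); arm.move_l(P(-32,.021),.1,guard=15); f0=np.array(arm.current_wrist_force())
for s in(-16,-8,5,18):
    g=arm.move_l(P(s,.021),.04,guard=30); print(s,g,round((np.array(arm.current_wrist_force())-f0)@n,2),round(arm.current_time_s(),2))
    if g: break
arm.move_l(P(0,.021),.1);arm.move_l(P(-25,.03),.12); arm.move_l(P(-60,.15),.2)
f=viewer.grab_frame("scene");np.savez("e.npz",**f);print(arm.current_time_s())
cv2.imwrite("pics/p3.png",cv2.resize(f["pixels"][160:265,160:320],None,fx=5,fy=5,interpolation=2)[:,:,::-1])
```

```text
-16 False -0.18 12.55
-8 False -1.08 12.9
5 False -0.74 13.38
18 False 0.14 13.85
15.3833
```

View pics/p3.png

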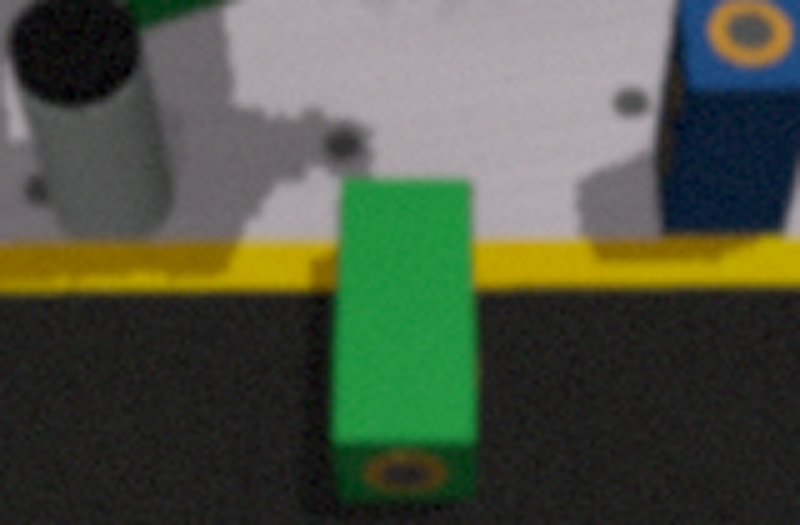

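Run:
```python
from bench import arm
from h import *
f=dict(np.load("e.npz"))
c=lambda x,y:(160+(x-2.5)/5,160+(y-2.5)/5)
for nm,xy,z in(("footL",(344,181),.062),("footR",(470,181),.062),("farL",(332,444),.062),("farR",(476,442),.062),("botL",(340,500),.012),("botR",(473,497),.012)):
    print(nm,fen(ray(f,[c(*xy)],z)[0]))
h=hsv(f);H,S,V=h[...,0],h[...,1],h[...,2]
for q in blobs((H>105)&(H<125)&(S>130)&(V>90)): print(rect(f,q,.11))
for q in blobs(V<45): 
    r=rect(f,q,.11)
    if max(r[1])<80: print("flask?",r)
```

```text
footL [  4.5 -21.7]
footR [ 5.  25.7]
farL [112.8 -23.3]
farR [112.6  26.3]
botL [111.4 -23. ]
botR [110.7  25.7]
((536.017333984375, 146.3051300048828), (47.08842468261719, 43.809837341308594), 79.91184997558594)
flask? ((496.3165283203125, -96.17686462402344), (45.33796310424805, 51.04909133911133), 85.23695373535156)
```

The foot edge is 2–5 mm past the fence's front edge, the length is square to the fence, and the block lies flat. The blue block's position is unchanged, and the flask cap is still at about (175,168), as at the start. Handing in.

```bash
python3 -c "
from bench import arm
print(arm.sign_off(),arm.current_time_s())"
```

```text
the job is handed in; nothing more can be done
the job is handed in; nothing more can be done
```

The green block was tipped over the fence by pushing and, after one corrective push, lies flat on the pad with its foot end 2–5 mm past the fence's front edge and its length square to the fence. The blue block and flask are still standing where they were, and the job was handed in at about 15.4 s.

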